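# Lock the pencil tin in its dock and draw off its tight lid

## Robot

A 6-joint arm with a two-finger parallel gripper is mounted at the origin on the work surface. World frame = base frame: x ahead of the robot, y to its left, z up, the work surface at z = 0. Lengths are in m, angles in rad, forces in N, time in s.
With the tool pointing down it reaches from about 0.15 to 0.775 m from the base axis. Payload 6.1 kg.
Tool frame: the origin (TCP) lies at the very end of the fingers, on their centre line; the grasp point (between the pads) lies 19 mm behind it; x points along the fingers, y is the direction in which the jaws open and shut, and the axes are right-handed (so a half turn about x gives the same grasp; the last joint's range is limited). The gripper opens to 85 mm and grips with 20 to 120 N. Pads are 22 mm wide; open, the fingers measure 114 mm over their backs; the gripper's body (76 mm by 85 mm) begins 54 mm behind the grasp point. The pads swing forward as they close: fully open they stand 13 mm farther back than shut.
Start: joints at [1.215, 0.126, -0.04, 1.405, 0, 1.571], TCP at [0.183, 0.492, 0.231] pointing down, gripper open.
Joint ranges: [-2.72, 2.72], [-0.95, 1.95], [-1.27, 1.35], [-1.78, 2.02], [-1.46, 1.47], [-3.14, 3.14]. Speed limits (rad/s): [2.39, 2.39, 3.01, 3.14, 3.14, 3.14].

## Interface

Orientations are given as [roll, pitch, yaw] about the fixed x, y, z axes, in that order (R = Rz(yaw) Ry(pitch) Rx(roll)).
In Python, from plant import r gives the robot as it stands.
- The arm moves only by the tool carry_out, never from a script. Its argument "targets" is a list of rows, each a list of 3 entries, a list of its own where there are three numbers: the turn, a rotation vector about the world's x, y, z in degrees, then the shift along the world's x, y, z in cm, then the finger opening in cm, from 0 to 8.54. In form: [[[rx, ry, rz], [dx, dy, dz], hand], ...]. A call has 1 to 8 rows; each row is the pose to reach, as a shift and turn from the pose commanded when the call began; what a row does not reach only later rows make up. A row lasts 1/8 s, in which the tool goes at most 62.5 mm and 10.7 degrees, less where a joint would pass 70% of its speed; a pose out of reach is approached as far as the arm can. A call with a gripper value outside its range is refused whole. The fingers move at their own pace and stop on an object; the grip force is fixed at half the most. Time passes only in rows, so rows that repeat a pose let the fingers close. It gives the time, the measured TCP pose, the force and the opening at its end, in the units of the state.
- r.get_state(): the state, without advancing time (a new reading comes with each control period).
- r.camera(name): name is "scene" or "top"; returns the picture (384x512x3 uint8, red, green, blue); there is no depth.
- r.camera_info(name): a dict with "intrinsics" (3x3 intrinsics, pixels), "dist_coeffs" ([k1, k2, p1, p2, k3] as OpenCV has them; the pictures are not rectified), "rvec" (rotation vector, rad) and "tvec" (3), from world to camera coordinates, as OpenCV has them. Camera axes: x right, y down, z forward; pixel columns grow to the right and rows downward; lengths in m; the calibration is good to about 2 mm. A picture is of the moment at which its call begins. camera_info takes no time and is no camera call.
- r.close_job(): hands the job in, once; it reports no verdict.
The state is a dict: "clock": time; "joint_pos": joint angles; "dq": joint speeds; "tau": joint torques, N m; "ee_pos": TCP position; "orientation": TCP orientation; "force": force on the tool from outside, world axes, zero at the start; "ft_torque": the same for the moment, N m; "grip_width": finger opening in m.
Only numpy, scipy, OpenCV 4.12 (cv2) and the standard library are available. Lean on these libraries where they do the work, as an engineer would, in place of code of your own. Each camera call takes 0.05 s, during which the arm holds its last target. There are 200 camera calls.

## Task

Swing the tin's side handle round anticlockwise (seen from above) until its foot tabs are cammed tight, fully home under the dock's lugs, so that the dock holds the tin's base down. Then draw the deep, tight lid straight up off the tin, leaving the tin locked and standing in the dock, and set the lid down mouth-down on the middle of the round cork coaster, holding it until it is down. Do not disturb the other things on the cart.

Things in the scene. Friction and masses are not known exactly. Their poses are not given: they have to be found in the camera images.
- dock: Fixed grey steel dock. Origin on the cart top, on the tin's axis; z up. Plate 96 (x) by 200 (y) mm, 6 mm thick, on which the tin stands. Bayonet lugs at y = +/-33 to 46 mm, 18 mm high, with 4 degree ramps beneath and end stops; low curbs at x = +/-35 mm. The tin is fully home when its x and y axes line up with the dock's, its handle along the dock's -x.
- hoop (a point): Middle of the underside of the dock's carrying hoop: 172 mm above the cart, 15 mm to the dock's +x. Flat strap along y from x = -10 to 40 mm, legs at y = +/-97 mm. It overhangs the middle and far half of the lid, so a gripper pointing straight down cannot take the lid; one leaning about 35 to 45 degrees back to the dock's -x side can. The lid has 71 mm of room to rise, then comes out to -x.
- tin: Loose base of the tin, 0.4 kg; origin on its axis at the underside. Body 62 mm wide, 42 high, then a 54 mm neck up to 92, now inside the lid. Foot tabs 4 mm thick along its +/-y. It starts 0.55 to 0.8 rad clockwise of home. Turned anticlockwise it goes freely, tightens over about the last 0.12 rad, and stops 0 to 0.05 past home. Unlocked, it comes up with the lid.
- handle_grip (a point): Grip point of the tin's black side handle: 65 mm from the axis along the tin's -x, 31 mm above its underside. A straight bar along the tin's x, 12 mm wide, 14 mm high, from 31 to 87 mm radius. Tightening takes some 5 to 20 N here. The lid's top, 101 mm above the cart, is close by: lean the gripper outwards, away from the tin.
- lid_center (a point): Centre, half-way up, of the round plain aluminium lid: 62 mm outer diameter, 53 mm high, 0.12 kg, top closed, mouth down 26.5 mm below this point. It covers the full 50 mm of the tin's neck; sprung pads in its mouth grip the neck, so drawing it off takes about 8 to 20 N over 40 mm. z up.
- coaster: Fixed round cork coaster 96 mm in diameter, 8 mm thick; origin at the centre of its underside, on the cart top.
- vase: Bystander: squat white ceramic vase, 82 mm diameter, 76 mm high, empty; origin at its underside.
- flashlight: Bystander: red flashlight lying on the cart, 125 mm long, 36 mm head.
- phone_stand: Bystander: clear acrylic phone stand, 90 by 75 mm, 110 mm high.
- clipboard: Bystander: clip board 160 by 230 mm lying flat, with a chrome spring clip.
- notebook: Bystander: closed blue notebook 105 by 150 by 16 mm lying flat.
Mind the look-alikes: they are no part of the job. What is shaped like the part that bears lid_center but green or turquoise is not meant.

How it is judged:
By the outcome, as a careful person would: the job done as asked, in the order asked, and still so for the second after the job is handed in, with the robot touching nothing.
It also fails if it takes over 58 s, if anything falls off the work surface, if the arm or the gripper's body presses on something with over 40 N, if the wrist force passes 120 N, or if a joint passes its speed limit or range.

## Working session

There is one attempt and no reset: what is moved stays moved. The work goes in short steps, Python scripts to look and compute and a tool call to move; the robot and the scene stay as the last step left them, time stands still between calls to the robot, and variables do not carry over. Pictures are saved under pics/ and viewed, about 8 in all and at most 12, crops included, and the job is handed in when it is done.

Besides the shell and the picture viewer there is one more tool, called after ">>>" as name(argument=value, ...) on one line, values as JSON. carry_out: Moves the arm, as the interface text tells. Its arguments: {"type":"object","properties":{"targets":{"type":"array","items":{"type":"array"}}},"required":["targets"]}

```bash
mkdir -p pics; ls
python3 - <<'E'
from plant import r
import cv2,numpy as np
for n in("scene","top"):
    im=r.camera(n);cv2.imwrite(f"pics/{n}0.png",im[:,:,::-1])
    print(n,{k:np.round(v,4).tolist() for k,v in r.camera_info(n).items()})
s=r.get_state();print(s["clock"],s["ee_pos"],s["orientation"],s["force"],s["grip_width"])
E
```

```text
pics
scene {'intrinsics': [[469.9964, 0.0, 258.0198], [0.0, 469.9964, 191.7584], [0.0, 0.0, 1.0]], 'dist_coeffs': [-0.1391, 0.0, 0.0, 0.0, 0.0], 'rvec': [0.9514, 2.5902, -0.8934], 'tvec': [0.4191, -0.141, 1.4476]}
top {'intrinsics': [[359.9151, 0.0, 249.0761], [0.0, 359.9151, 187.8943], [0.0, 0.0, 1.0]], 'dist_coeffs': [0.0254, 0.0, 0.0, 0.0, 0.0], 'rvec': [1.9634, -2.2283, 0.258], 'tvec': [0.0118, 0.5211, 1.134]}
0.1 [0.18274427 0.49178685 0.23059891] [-1.57558798  1.56936526 -1.93139155] [-0.21088665  0.03910945 -0.1949004 ] 0.08523136861860353
```

View pics/scene0.png

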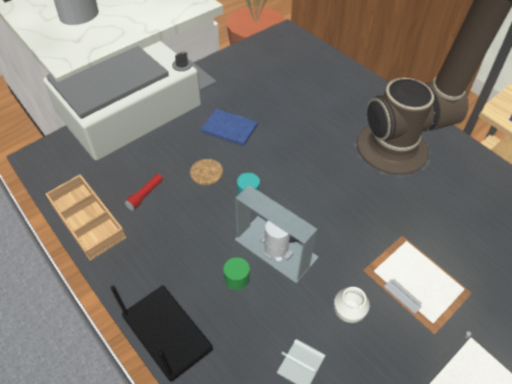

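View pics/top0.png

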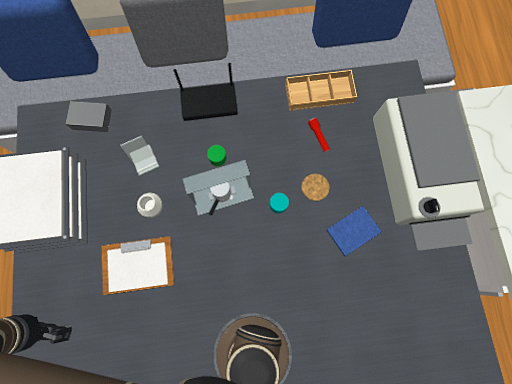

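Scene: dock at about (277,240), with the white/aluminium lid beneath the hoop, green (236,272) and turquoise (248,181) look-alikes, and the coaster at (206,172). Top: dock (218,188), handle about (213,207), coaster (315,187). Only the plain lid in the dock fits lid_center. I'll confirm it in an enlarged crop.

Run:
```python
import cv2,numpy as np
a=cv2.imread("pics/scene0.png")[170:290,220:330];b=cv2.imread("pics/top0.png")[150:225,170:265]
a=cv2.resize(a,(400,436),interpolation=cv2.INTER_CUBIC);b=cv2.resize(b,None,fx=4.2,fy=4.2,interpolation=cv2.INTER_CUBIC)
o=np.zeros((436,800,3),np.uint8);o[:,:400]=a;o[:b.shape[0],400:400+b.shape[1]]=b
cv2.imwrite("pics/crop1.png",o)
```

```text
(no output)
```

View pics/crop1.png

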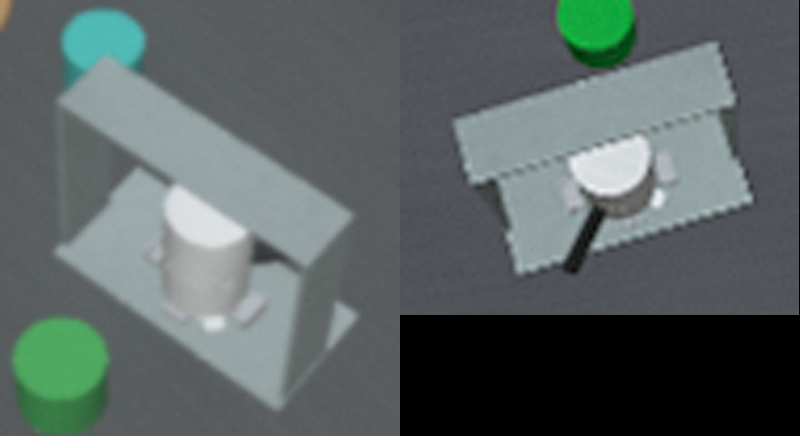

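Left crop: plain silvery-white lid under the hoop, foot tabs visible; the green and turquoise ones stand apart. Right crop: black handle from (605,210) to its tip at about (572,268), plate front corners (518,273) and (752,202). Now I'll measure.

```bash
cat > h.py <<'E'
import cv2,numpy as np
from plant import r
def ray(n,p):
    c=r.camera_info(n);K,d=np.array(c["intrinsics"]),np.array(c["dist_coeffs"])
    R=cv2.Rodrigues(np.array(c["rvec"],float))[0];t=np.array(c["tvec"],float).ravel()
    u=cv2.undistortPoints(np.array([[p]],float),K,d)[0,0]
    return -R.T@t,R.T@np.array([u[0],u[1],1])
def onz(n,p,z):
    o,v=ray(n,p);return o+v*(z-o[2])/v[2]
def tri(p,q):
    o,v=ray("scene",p);a,b=ray("top",q)
    s=np.linalg.lstsq(np.c_[v,-b],a-o,rcond=None)[0]
    P,Q=o+v*s[0],a+b*s[1];return (P+Q)/2,np.linalg.norm(P-Q)
def proj(n,P):
    c=r.camera_info(n)
    return cv2.projectPoints(np.array(P,float).reshape(-1,3),np.array(c["rvec"],float),np.array(c["tvec"],float),np.array(c["intrinsics"]),np.array(c["dist_coeffs"]))[0][:,0]
E
python3 - <<'E'
from h import *
np.set_printoptions(precision=4,suppress=True)
S=lambda x,y:(220+(x+.5)*110/400-.5,170+(y+.5)*120/436-.5)
T=lambda x,y:(170+(x-400+.5)/4.2-.5,150+(y+.5)/4.2-.5)
print("plate scene",*[onz("scene",S(*p),.006) for p in((55,252),(280,410),(357,317),(135,168))],sep="\n")
print("plate top",*[onz("top",T(*p),.006) for p in((518,273),(752,202))],sep="\n")
# scene corners and matching top corners of strap
for p,q in (((62,98),(735,103)),((108,55),(0,0)),((353,215),(0,0))): pass
sc=[(60,98),(108,55),(353,215),(303,268)]; tp=[(455,122),(715,43),(735,103),(472,182)]
for z in(.176,):
    A=[onz("scene",S(*p),z) for p in sc];B=[onz("top",T(*p),z) for p in tp]
    print("strap scene",*A,np.mean(A,0),"top",*B,np.mean(B,0),sep="\n")
print("tip",onz("top",T(572,268),.037),"inner",onz("top",T(605,212),.044))
for n in("scene","top"):
    im=cv2.imread(f"pics/{n}0.png");hsv=cv2.cvtColor(im,cv2.COLOR_BGR2HSV)
    x0,y0,x1,y1=(185,150,230,195) if n=="scene" else (295,165,340,210)
    m=np.zeros(hsv.shape[:2],np.uint8);m[y0:y1,x0:x1]=cv2.inRange(hsv,(5,60,60),(25,255,255))[y0:y1,x0:x1]
    c=max(cv2.findContours(m,0,1)[0],key=cv2.contourArea);e=cv2.fitEllipse(cv2.convexHull(c));print(n,"coaster",e,onz(n,e[0],.007))
    x0,y0,x1,y1=(258,210,295,245) if n=="scene" else (205,172,240,205)
    m[:]=0;m[y0:y1,x0:x1]=cv2.inRange(hsv,(0,0,195),(180,40,255))[y0:y1,x0:x1]
    ys,xs=np.nonzero(m);print("bright",xs.min(),xs.max(),ys.min(),ys.max(),onz(n,(xs.min()-.5,0+np.median(ys)),.101),onz(n,(xs.max()+.5,np.median(ys)),.101))
E
```

```text
plate scene
[ 0.5901 -0.0491  0.006 ]
[0.5537 0.1471 0.006 ]
[0.4625 0.1294 0.006 ]
[ 0.4982 -0.0684  0.006 ]
plate top
[0.4607 0.1308 0.006 ]
[ 0.4952 -0.0658  0.006 ]
strap scene
[ 0.5794 -0.0505  0.176 ]
[ 0.533 -0.058  0.176]
[0.4993 0.1348 0.176 ]
[0.5492 0.1425 0.176 ]
[0.5402 0.0422 0.176 ]
top
[0.5448 0.1438 0.176 ]
[ 0.5802 -0.0487  0.176 ]
[ 0.5334 -0.0574  0.176 ]
[0.4993 0.1354 0.176 ]
[0.5394 0.0433 0.176 ]
tip [0.4537 0.0839 0.037 ] inner [0.494  0.0527 0.044 ]
scene coaster ((206.0041046142578, 171.5016326904297), (26.334007263183594, 32.993072509765625), 83.25908660888672) [ 0.509  -0.2828  0.007 ]
bright 265 287 221 238 [0.5577 0.028  0.101 ] [0.5154 0.0636 0.101 ]
top coaster ((314.9764404296875, 186.73519897460938), (27.137577056884766, 28.233366012573242), 110.64729309082031) [ 0.5067 -0.2829  0.007 ]
bright 210 232 182 198 [0.5215 0.0735 0.101 ] [0.5122 0.0002 0.101 ]
```

```bash
cat >> h.py <<'E'
from scipy.spatial.transform import Rotation as Ro
C=np.array([.5255,.040]);YD=.176
def pose(n): 
    s=r.get_state();return np.array(s["ee_pos"]),Ro.from_euler("xyz",s["orientation"])
def tool(az,lean,sgn):   # az: outward azimuth to which the body leans
    o=np.array([np.cos(az),np.sin(az),0]);x=-np.sin(lean)*o-np.cos(lean)*np.array([0,0,1])
    y=sgn*np.array([-np.sin(az),np.cos(az),0]);return Ro.from_matrix(np.c_[x,y,np.cross(x,y)])
E
python3 - <<'E'
from h import *
np.set_printoptions(precision=3,suppress=True)
p,R=pose(0);print(R.as_matrix())
az=2.593
for lean in(35,40):
  for s in(1,-1):
    Rt=tool(az,np.radians(lean),s);g=np.array([*(C+.068*np.array([np.cos(az),np.sin(az)])),.038])
    x=Rt.as_matrix()[:,0];t=g+.019*x
    print(lean,s,"rotvec",np.degrees((Rt*R.inv()).as_rotvec()),"shift cm",(t-p)*100,"pre10",(t-.10*x-p)*100,"x",x)
E
```

```text
[[-0.001  0.348  0.937]
 [-0.001  0.937 -0.348]
 [-1.    -0.001 -0.   ]]
35 1 rotvec [-45.975  22.462 161.531] shift cm [ 29.403 -42.201 -20.816] pre10 [ 24.509 -39.21  -12.625] x [ 0.489 -0.299 -0.819]
35 -1 rotvec [-15.245 -31.565 -10.675] shift cm [ 29.403 -42.201 -20.816] pre10 [ 24.509 -39.21  -12.625] x [ 0.489 -0.299 -0.819]
40 1 rotvec [-52.34   25.552 159.279] shift cm [ 29.515 -42.269 -20.715] pre10 [ 24.031 -38.917 -13.055] x [ 0.548 -0.335 -0.766]
40 -1 rotvec [-17.433 -36.068 -10.565] shift cm [ 29.515 -42.269 -20.715] pre10 [ 24.031 -38.917 -13.055] x [ 0.548 -0.335 -0.766]
```

>>> carry_out(targets=[[[-17.4,-36.1,-10.6],[24,-38.9,-4],3.5],[[-17.4,-36.1,-10.6],[24,-38.9,-4],3.5],[[-17.4,-36.1,-10.6],[24,-38.9,-4],3.5],[[-17.4,-36.1,-10.6],[24,-38.9,-4],3.5],[[-17.4,-36.1,-10.6],[24,-38.9,-4],3.5],[[-17.4,-36.1,-10.6],[24,-38.9,-4],3.5],[[-17.4,-36.1,-10.6],[24,-38.9,-4],3.5],[[-17.4,-36.1,-10.6],[24,-38.9,-4],3.5]])

```text
clock: 1.1
ee_pos: [0.4229, 0.0997, 0.1909]
orientation: [0.004, 0.872, -0.549]
force: [-0.2, -0.5, 0.2]
grip_width: 0.0351
```

>>> carry_out(targets=[[[0,0,0],[0,0,-4.5],3.0],[[0,0,0],[0,0,-9],3.0],[[0,0,0],[1.4,-0.8,-11],3.0],[[0,0,0],[2.8,-1.7,-12.9],3.0],[[0,0,0],[2.8,-1.7,-12.9],3.0]])

```text
clock: 1.72
ee_pos: [0.4498, 0.0848, 0.0605]
orientation: [-0.002, 0.874, -0.551]
force: [-0.4, 0.6, 0.3]
grip_width: 0.0294
```

Run:
```python
from h import *
a=r.camera("scene")[190:290,230:320,::-1];b=r.camera("top")[160:235,175:265,::-1]
a=cv2.resize(a,(400,444),interpolation=cv2.INTER_CUBIC);b=cv2.resize(b,(400,333),interpolation=cv2.INTER_CUBIC)
o=np.zeros((444,800,3),np.uint8);o[:,:400]=a;o[:333,400:]=b
cv2.imwrite("pics/crop2.png",o);print(r.get_state()["ee_pos"])
```

```text
[0.45049539 0.08588379 0.06234979]
```

View pics/crop2.png

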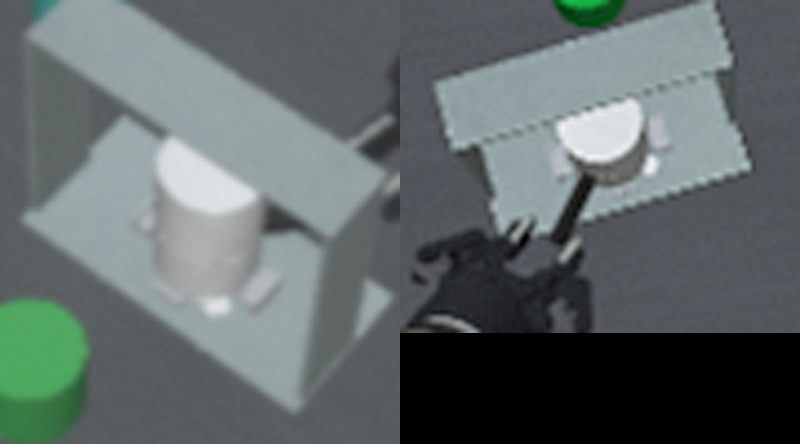

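Top view: fingers straddle the handle line (midpoint about (546,241), bar line about (553,241)), so about 4 mm off-centre. I'll shift 3 mm and go in.

>>> carry_out(targets=[[[0,0,0],[-0.16,-0.26,0],3.2],[[0,0,0],[1.2,-1.1,-1.9],3.2],[[0,0,0],[2.5,-1.9,-3.8],3.2],[[0,0,0],[2.5,-1.9,-3.8],3.2],[[0,0,0],[2.5,-1.9,-3.8],0],[[0,0,0],[2.5,-1.9,-3.8],0],[[0,0,0],[2.5,-1.9,-3.8],0],[[0,0,0],[2.5,-1.9,-3.8],0]])

```text
clock: 2.82
ee_pos: [0.4761, 0.0678, 0.0253]
orientation: [0.005, 0.872, -0.543]
force: [-6.2, 2.9, 5.6]
grip_width: 0.0109
```

Run:
```python
from h import *
np.set_printoptions(precision=3,suppress=True)
s=r.get_state();p,R=pose(0);x=R.as_matrix()[:,0];g=p-.019*x
d=g[:2]-C;print(g,s["force"],s["ft_torque"],s["grip_width"],"r",np.hypot(*d),"az",np.arctan2(d[1],d[0]))
q=p[:2]-C
for a in(5,10,15,20,25,30,35,38,41.5,44):
    M=Ro.from_euler("z",a,degrees=True).as_matrix()[:2,:2];print(a,(M@q-q)*100)
```

```text
[0.466 0.074 0.04 ] [-6.21   2.879  5.642] [ 0.299  0.813 -0.069] 0.010922766029175121 r 0.06888757049928523 az 2.6235684825063696
5 [-0.223 -0.441]
10 [-0.408 -0.9  ]
15 [-0.551 -1.373]
20 [-0.653 -1.857]
25 [-0.712 -2.347]
30 [-0.728 -2.841]
35 [-0.701 -3.335]
38 [-0.664 -3.629]
41.5 [-0.602 -3.97 ]
44 [-0.545 -4.21 ]
```

>>> carry_out(targets=[[[0,0,5],[-0.22,-0.44,0],0],[[0,0,10],[-0.41,-0.9,0],0],[[0,0,15],[-0.55,-1.37,0],0],[[0,0,20],[-0.65,-1.86,0],0],[[0,0,25],[-0.71,-2.35,0],0],[[0,0,30],[-0.73,-2.84,0],0],[[0,0,30],[-0.73,-2.84,0],0]])

```text
clock: 3.7
ee_pos: [0.4689, 0.0386, 0.0252]
orientation: [0.006, 0.871, -0.021]
force: [-4.1, 3.4, 4.8]
grip_width: 0.0111
```

```bash
cat > st.py <<'E'
from h import *
np.set_printoptions(precision=3,suppress=True)
s=r.get_state();p,R=pose(0);M=R.as_matrix();g=p-.019*M[:,0]
d=g[:2]-C;az=np.arctan2(d[1],d[0])%6.283;f=np.array(s["force"])
print(s["clock"],"g",g,"f",f,"tan",f@[-np.sin(az),np.cos(az),0],"rad",f@[np.cos(az),np.sin(az),0],"mom",s["ft_torque"],s["grip_width"],"r",np.hypot(*d),"to home deg",np.degrees(np.pi+YD-az),"tool yaw dev",np.degrees(np.arctan2(M[1,0],M[0,0])-YD))
E
python3 st.py
```

```text
3.7 g [0.457 0.039 0.04 ] f [-4.111  3.413  4.799] tan -3.482501343355929 rad 4.052152634936636 mom [0.465 0.61  0.638] 0.011050819829260308 r 0.06887148404001076 to home deg 9.10940649739449 tool yaw dev -11.27834610610812
```

>>> carry_out(targets=[[[0,0,3],[0.01,-0.3,0],0],[[0,0,6],[0.04,-0.6,0],0],[[0,0,8],[0.07,-0.79,0],0],[[0,0,8],[0.07,-0.79,0],0]])

```text
clock: 4.2
ee_pos: [0.4698, 0.0315, 0.0252]
orientation: [0.005, 0.871, 0.119]
force: [-6.8, 2.4, 8.8]
grip_width: 0.0108
```

```bash
python3 st.py
```

```text
4.2 g [0.458 0.03  0.04 ] f [-6.831  2.419  8.806] tan -3.386118583300128 rad 6.40633697222802 mom [0.475 0.594 0.672] 0.010787550232125149 r 0.0685238147198473 to home deg 1.724996992766536 tool yaw dev -3.2640326453337156
```

>>> carry_out(targets=[[[0,0,1.5],[0.03,-0.15,0],0],[[0,0,3],[0.05,-0.29,0],0],[[0,0,3],[0.05,-0.29,0],0]])

```text
clock: 4.58
ee_pos: [0.4703, 0.0288, 0.0252]
orientation: [0.006, 0.872, 0.172]
force: [-9.7, 2.4, 11.4]
grip_width: 0.0114
```

```bash
python3 st.py
```

```text
4.575 g [0.458 0.027 0.04 ] f [-9.673  2.379 11.356] tan -4.2062656979500295 rad 9.029958138378772 mom [0.581 0.655 0.545] 0.011387511701949857 r 0.06858767260897973 to home deg -1.0775782652456396 tool yaw dev -0.24042343242989914
```

>>> carry_out(targets=[[[0,0,1.5],[0.03,-0.15,0],0],[[0,0,3],[0.06,-0.29,0],0],[[0,0,3],[0.06,-0.29,0],0]])

```text
clock: 4.95
ee_pos: [0.4703, 0.0266, 0.0251]
orientation: [0.009, 0.872, 0.227]
force: [-19.4, 6.5, 19.8]
grip_width: 0.0108
```

```bash
python3 st.py
```

```text
4.95 g [0.458 0.024 0.04 ] f [-19.356   6.515  19.848] tan -10.867823249238887 rad 17.291438175901046 mom [1.192 0.941 0.409] 0.010796180799081465 r 0.06899601866696732 to home deg -3.462940797418884 tool yaw dev 2.937759386455879
```

>>> carry_out(targets=[[[0,0,1],[0.03,-0.13,0],0],[[0,0,1.5],[0.04,-0.2,0],0],[[0,0,1.5],[0.04,-0.2,0],0]])

```text
clock: 5.32
ee_pos: [0.4702, 0.0255, 0.025]
orientation: [0.012, 0.872, 0.257]
force: [-27.2, 9.0, 25.3]
grip_width: 0.0114
```

```bash
python3 st.py
python3 - <<'E'
from h import *
a=r.camera("scene")[190:290,230:320,::-1];b=r.camera("top")[160:235,175:265,::-1]
a=cv2.resize(a,(400,444),interpolation=cv2.INTER_CUBIC);b=cv2.resize(b,(400,333),interpolation=cv2.INTER_CUBIC)
o=np.zeros((444,800,3),np.uint8);o[:,:400]=a;o[:333,400:]=b
cv2.imwrite("pics/crop3.png",o)
E
```

```text
5.325 g [0.458 0.022 0.04 ] f [-27.156   8.962  25.264] tan -15.543819125797526 rad 24.003131522876146 mom [1.85  1.306 0.627] 0.011351753850309343 r 0.06941864167141079 to home deg -4.577794339320682 tool yaw dev 4.65547351053377
```

View pics/crop3.png

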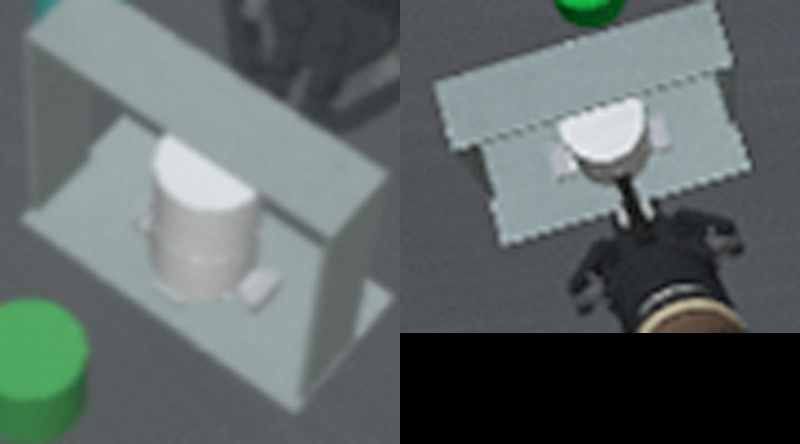

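Top view: handle now points down the dock's −x, with the tabs under the lugs; forces are climbing. I'll make one more small nudge while easing the axial load.

>>> carry_out(targets=[[[0,0,0],[-0.07,0,0.08],0],[[0,0,1],[-0.05,-0.15,0.08],0],[[0,0,1.5],[-0.04,-0.25,0.08],0],[[0,0,1.5],[-0.04,-0.25,0.08],0]])

```text
clock: 5.92
ee_pos: [0.4698, 0.0246, 0.0252]
orientation: [0.017, 0.872, 0.29]
force: [-6.3, 20.1, 7.2]
grip_width: 0.0108
```

```bash
python3 st.py
```

```text
5.925 g [0.458 0.021 0.04 ] f [-6.258 20.093  7.188] tan -21.036227376835704 rad 0.5971796851584859 mom [2.769 0.615 0.911] 0.01081669503024144 r 0.07006881147930775 to home deg -5.589746553562409 tool yaw dev 6.525946486299481
```

>>> carry_out(targets=[[[0,0,1],[0.0,-0.2,0],0],[[0,0,2],[0.0,-0.4,0],0],[[0,0,2],[0.0,-0.4,0],0]])

```text
clock: 6.3
ee_pos: [0.4695, 0.0238, 0.0253]
orientation: [0.027, 0.869, 0.339]
force: [4.4, 38.8, -1.1]
grip_width: 0.0107
```

```bash
python3 st.py
```

```text
6.3 g [0.458 0.02  0.04 ] f [ 4.36  38.777 -1.116] tan -35.88885518312241 rad -15.318663575894439 mom [ 4.984 -0.037  1.892] 0.0106636034653799 r 0.0705111837982845 to home deg -6.615193801908438 tool yaw dev 9.318651749652352
```

36 N now gives hardly any motion, so it is hard on the stop. I'll relax, release and back out.

>>> carry_out(targets=[[[0,0,-2],[0.0,0.3,0],0],[[0,0,-2.5],[0.0,0.38,0],0],[[0,0,-2.5],[0.0,0.38,0],3.0],[[0,0,-2.5],[0.0,0.38,0],3.0],[[0,0,-2.5],[0,0.38,0],3.0],[[0,0,-2.5],[-2,0,2.4],3],[[0,0,-2.5],[-6,-1,7],3],[[0,0,-2.5],[-10,-2,12],3]])

```text
clock: 7.3
ee_pos: [0.37, -0.0031, 0.144]
orientation: [0.003, 0.874, 0.266]
force: [1.2, -1.6, 0.9]
grip_width: 0.0303
```

```bash
python3 st.py
python3 - <<'E'
from h import *
cv2.imwrite("pics/top4.png",r.camera("top")[:,:,::-1])
b=cv2.imread("pics/top4.png")[150:225,170:270]
cv2.imwrite("pics/crop4.png",cv2.resize(b,(800,600),interpolation=cv2.INTER_CUBIC))
E
```

```text
7.3 g [ 0.358 -0.006  0.159] f [ 1.167 -1.599  0.91 ] tan 1.8520299045033781 rad -0.6987679627312616 mom [-0.18   0.439 -0.116] 0.030281103566695944 r 0.17356044373707943 to home deg -5.377186206371552 tool yaw dev 5.16403890583766
```

View pics/crop4.png

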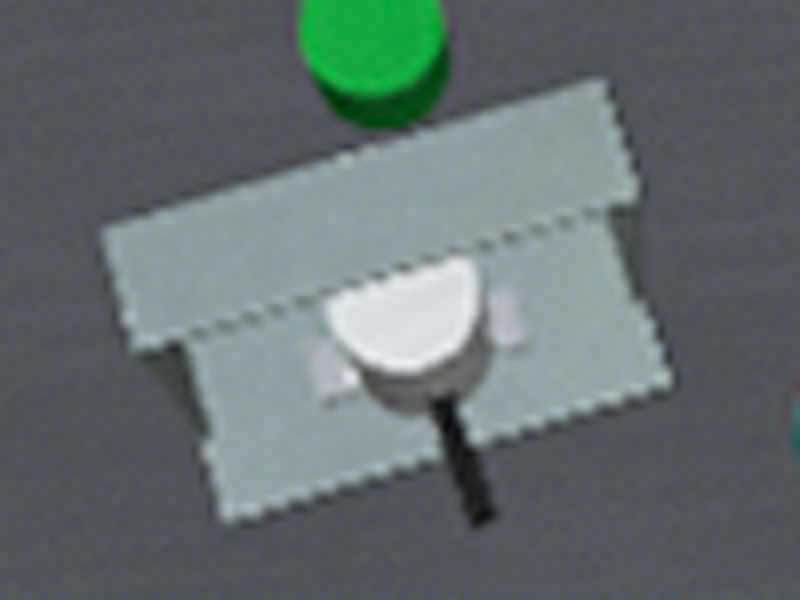

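Handle shows as a black bar from (442,402) to (482,522), about perpendicular to the plate's front edge (225,518)–(672,382). I'll compute the angle.

Run:
```python
from h import *
np.set_printoptions(precision=4,suppress=True)
im=cv2.imread("pics/top4.png");g=cv2.resize(im[150:225,170:270],(800,600),interpolation=cv2.INTER_CUBIC).max(2)
m=np.zeros_like(g);m[405:530,420:505]=(g[405:530,420:505]<50)
P=lambda x,y:(170+(x+.5)/8-.5,150+(y+.5)/8-.5)
pts=np.argwhere(m)[:,::-1].astype(np.float32)
vx,vy,x0,y0=cv2.fitLine(pts,2,0,.01,.01).ravel();print(len(pts),pts.min(0),pts.max(0))
a=onz("top",P(x0-40*vx,y0-40*vy),.042);b=onz("top",P(x0+40*vx,y0+40*vy),.042)
d=(b-a)*np.sign(a[0]-b[0]);u=d[:2]/np.hypot(*d[:2])
print("handle yaw",np.degrees(np.arctan2(-u[1],-u[0])),"line offset from C",np.cross(u,a[:2]-C))
# plate front edge: for each column, lowest plate-like pixel
E=[]
for x in list(range(240,425,4))+list(range(510,660,4)):
    col=g[360:540,x].astype(float);k=np.argmin(np.diff(cv2.GaussianBlur(col.reshape(-1,1),(1,9),0).ravel()))+360.5;E.append((x,k))
E=np.array(E,np.float32);vx,vy,x0,y0=cv2.fitLine(E,cv2.DIST_HUBER,0,.01,.01).ravel()
a=onz("top",P(x0-200*vx,y0-200*vy),.006);b=onz("top",P(x0+200*vx,y0+200*vy),.006);d=a-b
print("edge yaw",np.degrees(np.arctan2(-d[0],d[1])), "edge x in dock (-48)",(a[:2]-C)@[np.cos(YD),np.sin(YD)])
```

```text
2622 [433. 405.] [493. 525.]
handle yaw 13.383289325791598 line offset from C 0.00016292164553654426
edge yaw 10.322399030386713 edge x in dock (-48) -0.048208416454994164<stdin>:10: DeprecationWarning: Arrays of 2-dimensional vectors are deprecated. Use arrays of 3-dimensional vectors instead. (deprecated in NumPy 2.0)
```

Handle is 3.1° past the dock's axis, matching the end stop (0–2.9° past), and its line passes through my axis within 0.2 mm, so it is locked. Next, the lid grasp.

Run:
```python
from h import *
np.set_printoptions(precision=2,suppress=True)
p,R=pose(0);yd=.178;e=np.array([np.cos(yd),np.sin(yd),0])
Rt=tool(np.pi+yd,np.radians(47),-1);x=Rt.as_matrix()[:,0]
t=np.array([*C,.073])-.002*e+.019*x
print(np.degrees((Rt*R.inv()).as_rotvec()),"grasp",(t-p)*100,"pre10",(t-.1*x-p)*100,"x",x,t)
```

```text
[ 1.48 -6.65 -4.82] grasp [16.93  4.56 -9.05] pre10 [ 9.73  3.27 -2.23] x [ 0.72  0.13 -0.68] [0.54 0.04 0.06]
```

>>> carry_out(targets=[[[1.5,-6.7,-4.8],[4,1.6,0],8.2],[[1.5,-6.7,-4.8],[7,2.6,0],8.2],[[1.5,-6.7,-4.8],[9.7,3.3,-2.2],8.2],[[1.5,-6.7,-4.8],[9.7,3.3,-2.2],8.2],[[1.5,-6.7,-4.8],[9.7,3.3,-2.2],8.2],[[1.5,-6.7,-4.8],[11.5,3.6,-3.9],8.2],[[1.5,-6.7,-4.8],[11.5,3.6,-3.9],8.2]])

```text
clock: 8.22
ee_pos: [0.4865, 0.0325, 0.1039]
orientation: [0.003, 0.754, 0.181]
force: [0.3, -0.0, -0.0]
grip_width: 0.0819
```

Run:
```python
from h import *
a=r.camera("scene")[180:290,220:330,::-1];b=r.camera("top")[155:235,175:265,::-1]
a=cv2.resize(a,(400,400),interpolation=cv2.INTER_CUBIC);b=cv2.resize(b,(400,356),interpolation=cv2.INTER_CUBIC)
o=np.zeros((400,800,3),np.uint8);o[:,:400]=a;o[:356,400:]=b
cv2.imwrite("pics/crop5.png",o)
```

```text
(no output)
```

View pics/crop5.png

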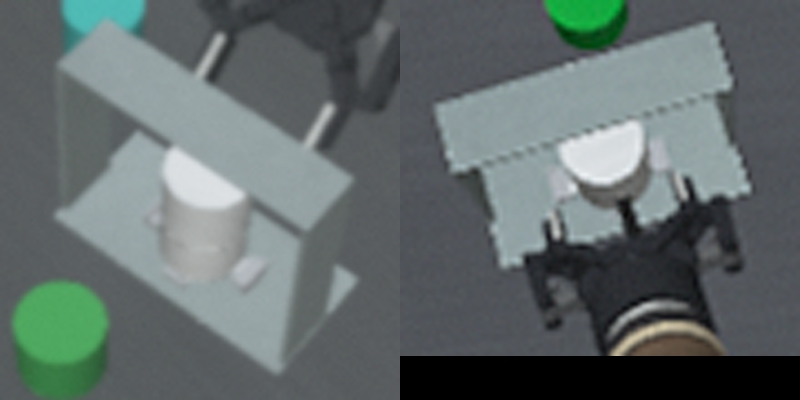

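Fingers straddle the lid symmetrically (midline through about (614,196), aiming at the lid at (604,155)). Now in and close.

>>> carry_out(targets=[[[0,0,0],[2.7,0.5,-2.6],8.2],[[0,0,0],[5.4,0.95,-5.1],8.2],[[0,0,0],[5.4,0.95,-5.1],8.2],[[0,0,0],[5.4,0.95,-5.1],5],[[0,0,0],[5.4,0.95,-5.1],5],[[0,0,0],[5.4,0.95,-5.1],5],[[0,0,0],[5.4,0.95,-5.1],5]])

```text
clock: 9.2
ee_pos: [0.5405, 0.0412, 0.0548]
orientation: [0.0, 0.751, 0.178]
force: [-8.4, -4.7, 5.8]
grip_width: 0.061
```

```bash
python3 st.py
```

```text
9.2 g [0.527 0.039 0.068] f [-8.443 -4.738  5.838] tan -9.235458931978442 rad -2.9051105893214704 mom [-0.832  0.921 -0.706] 0.06102902463272349 r 0.0018016939299003248 to home deg -126.67560199433731 tool yaw dev 0.09314302905320311
```

Grip is good, but 3.5 mm further forward than planned. The body would pass very near the hoop, so I'll regrip 5 mm back.

>>> carry_out(targets=[[[0,0,0],[0,0,0],8.2],[[0,0,0],[0,0,0],8.2],[[0,0,0],[0,0,0],8.2],[[0,0,0],[-0.5,-0.09,0.3],8.2],[[0,0,0],[-0.5,-0.09,0.3],5],[[0,0,0],[-0.5,-0.09,0.3],5],[[0,0,0],[-0.5,-0.09,0.3],5],[[0,0,0],[-0.5,-0.09,0.3],5]])

```text
clock: 10.2
ee_pos: [0.5358, 0.0404, 0.0569]
orientation: [0.0, 0.752, 0.178]
force: [-13.4, -5.1, 11.2]
grip_width: 0.0606
```

```bash
python3 st.py
```

```text
10.2 g [0.522 0.038 0.07 ] f [-13.372  -5.116  11.154] tan -2.621747145230943 rad 14.075074246894834 mom [-0.864  0.678 -0.749] 0.060625920249413136 r 0.0038926289840187775 to home deg -21.402482092159786 tool yaw dev 0.09277084031313125
```

>>> carry_out(targets=[[[0,0,0],[0,0,0.3],5],[[0,0,0],[0,0,0.7],5],[[0,0,0],[0,0,1.1],5],[[0,0,0],[0,0,1.5],5]])

```text
clock: 10.7
ee_pos: [0.5346, 0.0401, 0.0689]
orientation: [0.001, 0.757, 0.177]
force: [10.7, -4.5, -12.7]
grip_width: 0.06
```

```bash
python3 st.py
```

```text
10.7 g [0.521 0.038 0.082] f [ 10.666  -4.525 -12.664] tan 8.914460449234271 rad -7.40160431257893 mom [-1.036  1.112 -0.877] 0.059975474023479254 r 0.005097818437600624 to home deg -17.222960859929746 tool yaw dev 0.06645201659964034
```

>>> carry_out(targets=[[[0,0,0],[0.05,0,0.5],5],[[0,0,0],[0.05,0,1.0],5],[[0,0,0],[0.05,0,1.5],5],[[0,0,0],[0.05,0,2.0],5]])

```text
clock: 11.2
ee_pos: [0.5347, 0.0402, 0.0885]
orientation: [0.001, 0.758, 0.178]
force: [6.5, -3.6, -10.1]
grip_width: 0.0598
```

```bash
python3 st.py
python3 - <<'E'
from h import *
a=r.camera("scene")[180:290,220:330,::-1];b=r.camera("top")[155:235,175:265,::-1]
a=cv2.resize(a,(400,400),interpolation=cv2.INTER_CUBIC);b=cv2.resize(b,(400,356),interpolation=cv2.INTER_CUBIC)
o=np.zeros((400,800,3),np.uint8);o[:,:400]=a;o[:356,400:]=b
cv2.imwrite("pics/crop6.png",o)
E
```

```text
11.2 g [0.521 0.038 0.102] f [  6.511  -3.629 -10.134] tan 6.185190137068251 rad -4.160480270406339 mom [-0.919  1.217 -0.773] 0.0597963197287381 r 0.004895899985077928 to home deg -16.857479102486277 tool yaw dev 0.10259135202215297
```

View pics/crop6.png

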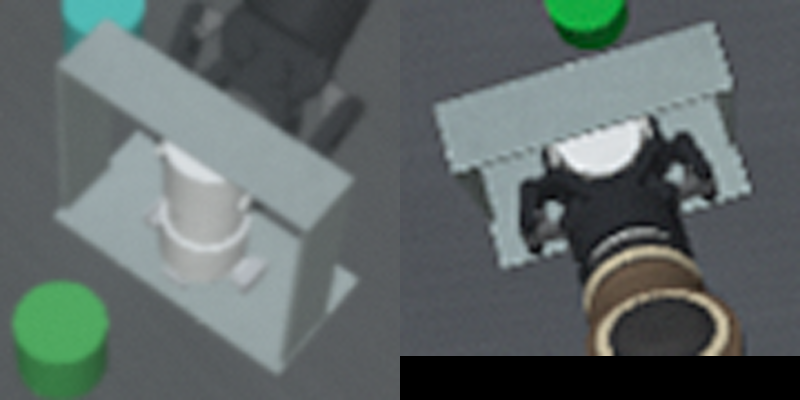

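Lid is sliding up off the neck (collar visible at about (203,240)), base still seated. I'll continue up.

>>> carry_out(targets=[[[0,0,0],[0,0,0.5],5],[[0,0,0],[0,0,1.0],5],[[0,0,0],[0,0,1.5],5],[[0,0,0],[0,0,2.0],5],[[0,0,0],[0,0,2.5],5],[[0,0,0],[0,0,2.5],5]])

```text
clock: 12.05
ee_pos: [0.5369, 0.0418, 0.1176]
orientation: [0.003, 0.751, 0.183]
force: [0.5, -0.1, -1.9]
grip_width: 0.0598
```

```bash
python3 st.py
```

```text
12.05 g [0.523 0.039 0.131] f [ 0.474 -0.088 -1.9  ] tan 0.2203937895581166 rad -0.42843922691207764 mom [-0.155  0.808  0.036] 0.05980023977725395 r 0.0024002223706597907 to home deg -6.63124218889787 tool yaw dev 0.37370109255955064
```

Run:
```python
from h import *
np.set_printoptions(precision=3,suppress=True)
im=cv2.imread("pics/top4.png");h=cv2.cvtColor(im,cv2.COLOR_BGR2HSV)
def big(lo,hi,x0=0,x1=512):
    m=cv2.inRange(h,lo,hi);m[:,:x0]=0;m[:,x1:]=0;m[:100]=0;m[280:]=0;return max(cv2.findContours(m,0,1)[0],key=cv2.contourArea)
c=big((82,120,60),(97,255,255));e,rad=cv2.minEnclosingCircle(c);print("turq",e,rad,onz("top",e,.05),onz("top",e,.02))
c=big((105,100,60),(125,255,255),310,400);print("note",*[onz("top",p,.016)[:2] for p in cv2.boxPoints(cv2.minAreaRect(c))])
c=big((0,150,80),(6,255,255),290,340);print("flash",*[onz("top",p,.02)[:2] for p in cv2.boxPoints(cv2.minAreaRect(c))])
```

```text
turq (278.4130554199219, 202.67391967773438) 10.317605018615723 [ 0.459 -0.145  0.05 ] [ 0.464 -0.148  0.02 ]
note [ 0.355 -0.293] [ 0.423 -0.433] [ 0.325 -0.474] [ 0.26  -0.335]
flash [ 0.746 -0.293] [ 0.758 -0.325] [ 0.637 -0.359] [ 0.625 -0.327]
```

>>> carry_out(targets=[[[0,0,0],[-2.5,-0.45,0],5],[[0,0,0],[-5,-0.9,0],5],[[0,0,0],[-8,-1.4,0],5],[[0,0,0],[-11,-2,0],5],[[0,0,0],[-11,-2,0],5]])

```text
clock: 12.68
ee_pos: [0.425, 0.0213, 0.1161]
orientation: [0.002, 0.752, 0.181]
force: [0.3, -0.5, -1.2]
grip_width: 0.0602
```

>>> carry_out(targets=[[[0,0,0],[0,-4,3],5],[[0,0,0],[1.5,-9,3],5],[[0,0,0],[3.5,-14.5,3],5],[[0,0,0],[5.5,-20,3],5],[[0,0,0],[7.5,-25.5,3],5],[[0,0,0],[9.3,-30.4,1],5],[[0,0,0],[9.3,-30.4,-3],5],[[0,0,0],[9.3,-30.4,-4],5]])

```text
clock: 13.68
ee_pos: [0.5184, -0.2819, 0.0724]
orientation: [0.009, 0.756, 0.186]
force: [-0.0, 1.0, -0.7]
grip_width: 0.0602
```

```bash
python3 st.py
python3 - <<'E'
from h import *
A=r.camera("scene")[:,:,::-1];B=r.camera("top")[:,:,::-1];cv2.imwrite("pics/s7.png",A);cv2.imwrite("pics/t7.png",B)
a=cv2.resize(A[120:220,160:260],(400,400),interpolation=cv2.INTER_CUBIC);b=cv2.resize(B[140:240,265:365],(400,400),interpolation=cv2.INTER_CUBIC)
cv2.imwrite("pics/crop7.png",np.hstack([a,b]))
E
```

```text
13.675 g [ 0.505 -0.284  0.085] f [-0.006  0.957 -0.743] tan -0.06728072012682439 rad -0.9545642090055294 mom [-0.141  0.868  0.032] 0.0601938940695604 r 0.32511337720129024 to home deg -76.26067584833575 tool yaw dev 0.557195885525855
```

View pics/crop7.png

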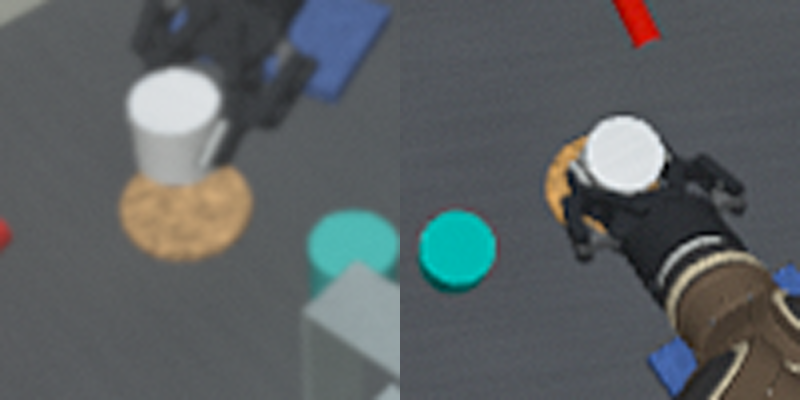

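Lid is held upright above the coaster: top at about (174,98) in the left crop and (624,153) in the right. Triangulate it.

```bash
cat > lid.py <<'E'
from h import *
import sys
np.set_printoptions(precision=4,suppress=True)
def lidtop(k,bs,bt,th=(205,205)):
    out=[]
    for n,f,(x0,y0,x1,y1),t in(("scene",f"pics/s{k}.png",bs,th[0]),("top",f"pics/t{k}.png",bt,th[1])):
        im=cv2.imread(f)[y0:y1,x0:x1];im=cv2.resize(im,None,fx=4,fy=4,interpolation=cv2.INTER_CUBIC)
        m=((im.min(2)>t)*255).astype(np.uint8)
        c=max(cv2.findContours(m,0,1)[0],key=cv2.contourArea);e=cv2.fitEllipse(cv2.convexHull(c))
        out.append((x0+(e[0][0]+.5)/4-.5,y0+(e[0][1]+.5)/4-.5));print(n,out[-1],np.array(e[1])/4,e[2])
    P,g=tri(*out);print("lid top",P,"gap",g);return out
E
python3 - <<'E'
from lid import *
o=lidtop(7,(185,130,225,170),(305,160,340,195))
for n,p in zip(("scene","top"),o):print(onz(n,p,.1165))
E
```

```text
scene (202.9798069000244, 145.19017124176025) [14.4911 20.5975] 83.10681915283203
top (320.71126556396484, 178.10387229919434) [17.5341 19.0233] 112.7987289428711
lid top [ 0.5088 -0.2831  0.1161] gap 0.0011195696522087275
[ 0.5092 -0.2833  0.1165]
[ 0.5083 -0.2826  0.1165]
```

Lid centre (0.509,−0.283) against coaster (0.508,−0.283), height as predicted. Lower about 5.5 cm.

>>> carry_out(targets=[[[0,0,0],[-0.1,0,-2],5],[[0,0,0],[-0.1,0,-4],5],[[0,0,0],[-0.1,0,-4.9],5],[[0,0,0],[-0.1,0,-4.9],5]])

```text
clock: 14.28
ee_pos: [0.5187, -0.2823, 0.0281]
orientation: [0.002, 0.752, 0.182]
force: [0.5, -0.8, -1.1]
grip_width: 0.06
```

>>> carry_out(targets=[[[0,0,0],[0,0,-0.2],5],[[0,0,0],[0,0,-0.4],5],[[0,0,0],[0,0,-0.4],5]])

```text
clock: 14.65
ee_pos: [0.5184, -0.2826, 0.0235]
orientation: [0.002, 0.752, 0.181]
force: [-0.4, -0.2, -0.3]
grip_width: 0.06
```

>>> carry_out(targets=[[[0,0,0],[0,0,-0.25],5],[[0,0,0],[0,0,-0.5],5],[[0,0,0],[0,0,-0.5],5]])

```text
clock: 15.02
ee_pos: [0.5181, -0.2824, 0.0179]
orientation: [0.003, 0.753, 0.182]
force: [-0.1, -0.6, -0.6]
grip_width: 0.0605
```

>>> carry_out(targets=[[[0,0,0],[0,0,-0.1],5],[[0,0,0],[0,0,-0.1],5]])

```text
clock: 15.28
ee_pos: [0.5183, -0.2825, 0.0173]
orientation: [0.003, 0.753, 0.182]
force: [-0.2, -0.3, -1.4]
grip_width: 0.06
```

>>> carry_out(targets=[[[0,0,0],[0,0,-0.1],5],[[0,0,0],[0,0,-0.1],5]])

```text
clock: 15.52
ee_pos: [0.5187, -0.2827, 0.0171]
orientation: [0.002, 0.751, 0.182]
force: [-2.2, 0.5, 4.0]
grip_width: 0.0599
```

>>> carry_out(targets=[[[0,0,0],[0,0,-0.1],5],[[0,0,0],[0,0,-0.1],5]])

```text
clock: 15.78
ee_pos: [0.5192, -0.2828, 0.017]
orientation: [0.001, 0.749, 0.182]
force: [-4.4, 3.4, 8.7]
grip_width: 0.06
```

Contact is felt (8.7 N up). Ease, open and back out along the tool axis.

>>> carry_out(targets=[[[0,0,0],[0,0,0.1],5],[[0,0,0],[0,0,0.1],7],[[0,0,0],[0,0,0.1],8],[[0,0,0],[0,0,0.1],8],[[0,0,0],[-1.8,-0.3,1.8],8],[[0,0,0],[-4.5,-0.8,4.5],8],[[0,0,0],[-8,-1.5,8],8],[[0,0,0],[-12,-2.2,12.5],8]])

```text
clock: 16.77
ee_pos: [0.397, -0.3037, 0.1406]
orientation: [0.004, 0.753, 0.184]
force: [0.6, -2.1, -0.5]
grip_width: 0.0804
```

>>> carry_out(targets=[[[0,0,0],[-3,0,3],8],[[0,0,0],[-5,0,5],8]])

```text
clock: 17.02
ee_pos: [0.3473, -0.3051, 0.1922]
orientation: [-0.0, 0.752, 0.178]
force: [0.7, -1.0, -0.5]
grip_width: 0.08
```

```bash
python3 st.py
python3 - <<'E'
from lid import *
A=r.camera("scene")[:,:,::-1];B=r.camera("top")[:,:,::-1];cv2.imwrite("pics/s8.png",A);cv2.imwrite("pics/t8.png",B)
lidtop(8,(185,140,230,195),(300,165,335,205))
a=cv2.resize(A[130:290,170:330],(400,400),interpolation=cv2.INTER_CUBIC);b=cv2.resize(B[110:250,200:340],(400,400),interpolation=cv2.INTER_CUBIC)
cv2.imwrite("pics/crop8.png",np.hstack([a,b]))
E
```

```text
17.025 g [ 0.334 -0.308  0.205] f [ 0.678 -1.015 -0.54 ] tan 1.0841317648079483 rad 0.5602045913838852 mom [-0.167  0.667 -0.035] 0.08001131767169323 r 0.39700937890867904 to home deg -51.005828109264954 tool yaw dev 0.13967880161934937
scene (204.58287811279297, 158.62559700012207) [14.5013 19.6874] 84.82546997070312
top (317.9259910583496, 182.62581825256348) [16.7628 17.9674] 106.39068603515625
lid top [ 0.5079 -0.284   0.0605] gap 0.0007919189798788955
```

View pics/crop8.png

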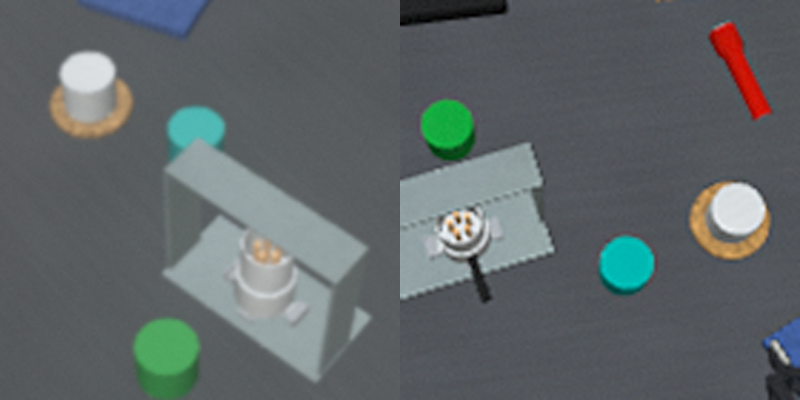

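Lid is upright and centred on the coaster (top at z = 0.0605, expected 0.061); the tin stands open in the dock. Last check on the handle angle, then hand in.

Run:
```python
from h import *
im=cv2.imread("pics/t8.png");g=cv2.resize(im[150:225,170:270],(800,600),interpolation=cv2.INTER_CUBIC).max(2)
m=np.zeros_like(g);m[405:530,420:505]=(g[405:530,420:505]<50)
P=lambda x,y:(170+(x+.5)/8-.5,150+(y+.5)/8-.5)
vx,vy,x0,y0=cv2.fitLine(np.argwhere(m)[:,::-1].astype(np.float32),2,0,.01,.01).ravel()
a=onz("top",P(x0-40*vx,y0-40*vy),.042);b=onz("top",P(x0+40*vx,y0+40*vy),.042);d=(b-a)*np.sign(a[0]-b[0])
w=np.degrees(np.arctan2(-d[1],-d[0]));print("handle yaw",w)
if w>10.3: print(r.close_job())
```

```text
handle yaw 13.3193493715616
the job is handed in; nothing more can be done
None
```

The tin is locked in the dock, and its lid is off and standing mouth-down on the middle of the coaster. I handed the job in at about 17 s of the 58 s allowed; no verdict was reported.

- **Locking:** I swung the handle anticlockwise until about 36 N at the grip gave hardly any further motion. From the camera it then stood about 3° past the dock's axis, at 13.4°. That fits the end stop to within the measuring error, since the stop lies up to 2.9° past home.
- **Lid removal:** I drew the lid straight up under the hoop with the gripper leaning about 47°, slightly more than the suggested 35–45°. The pull peaked at about 13 N in the readings I took. The handle afterwards read 13.3°, so the tin did not turn back.
- **Placing:** I held the lid until I felt contact (8.7 N), then released it. Its measured centre is (0.508, −0.284) m against the coaster's (0.508, −0.283), and its top is at 60.5 mm where 61 mm is expected.
- **Other things on the cart:** the last close-up shows the green and turquoise look-alikes and the flashlight in place, and I saw no contact with anything else. It did not cover the vase, phone stand, clipboard or most of the notebook.

Two things went off plan:

- **Handle turning:** an axial load of about 36 N built up along the fingers, and I eased it before the final push.
- **Lid grip:** the first grip sat about 3.5 mm too far forward, so I regripped 5 mm back before lifting.

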